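# Dial the code on the repair bench's lockbox

### The job

Dial the code on the phone lockbox: roll the left thumbwheel (as seen from the robot) until its tab points at mark 3 and the right thumbwheel until its tab points at mark 2. The middle thumbwheel is already right, so leave it as it stands. The marks are the groups of one to four pips beside each wheel, 1 nearest the robot.

Things in the scene. Friction and masses are not known exactly. Their poses are not given: they have to be found in the camera images.
- lockbox: Grey steel box, bolted down, 186 (x) by 286 (y) by 90 mm high. Origin: centre of its underside; x away from the robot, y to the robot's left, yawed up to 0.35 rad. In its top, in a row at x = 0: three equal thumbwheels, left at y = +70 mm, middle 0, right -70. Beside each, on its left, a fixed aluminium cheek, 24 mm wide, as high as the rim, with groups of 1 to 4 black pips along its arc.
- left_wheel (a joint): Left wheel, dark steel, 16 mm wide, rim radius 30 mm, on a level axle along the box's y, 82 mm above the bench. A steel tab 8 mm thick, 16 mm wide, tip 56 mm from the axle: push it along the box's x, a closed fingertip just over the rim (117 mm up). Rad: 0 = tab upright, + = leaning away from the robot. Marks 1-4: -0.628, -0.209, 0.209, 0.628. Starts at -0.70 to -0.15.
- right_wheel (a joint): Angle of the right wheel: same sizes, sense and marks (mark 1 nearest the robot, marks at -36, -12, +12, +36 degrees from upright). Starts at 0.15 to 0.70 rad. Each wheel stops at +-0.75 rad, needs about 2 N at the tab, has no clicks or spring and stays where it is left.
- middle_tab (a point): Middle of the tip of the middle wheel's tab, 56 mm from its axle. That wheel is like the others, turns as easily and stands anywhere from -0.65 to 0.65 rad. It is to be left alone. Around the box a phone, a tape roll and a screwdriver lie loose on the bench.

How it is judged (in metres and radians):
At the end, for the whole second after the job is handed in: The left wheel's tab rests within 0.19 rad (about 11 degrees) of mark 3 and the right wheel's within 0.19 rad of mark 2, and the middle wheel's tab tip is within 12 mm of where it started (value of joint left_wheel between 0.019 and 0.399 rad and value of joint right_wheel between -0.399 and -0.019 rad and velocity of joint left_wheel between -0.05 and 0.05 rad/s and velocity of joint right_wheel between -0.05 and 0.05 rad/s and distance of middle_tab from where it was at the start of the episode below 0.012 m); the robot touches nothing.
It fails at once if the middle wheel is turned: its tab tip moves more than 12 mm from its start (distance of middle_tab from where it was at the start of the episode above 0.012 m).
It also fails if it takes over 42 s, if anything falls off the work surface, if the arm or the gripper's body presses on something with over 40 N, if the wrist force passes 120 N, or if a joint passes its speed limit or range.

### The arm

A 7-joint arm with a two-finger parallel gripper is mounted at the origin on the work surface. World frame = base frame: x ahead of the robot, y to its left, z up, the work surface at z = 0. Lengths are in mm, angles in rad, forces in N, time in s.
With the tool pointing down it reaches from about 425 to 950 mm from the base axis. Payload 4.7 kg.
Tool frame: the origin (TCP) lies at the very end of the fingers, on their centre line; the grasp point (between the pads) lies 19 mm behind it; z points along the fingers, y is the line along which they close (so a half turn about z gives the same grasp; the last joint's range is limited). The gripper opens to 87 mm and grips with 3 to 60 N. Pads are 19 mm wide; open, the fingers measure 117 mm over their backs; the gripper's body (75 mm by 190 mm) begins 51 mm behind the grasp point.
Start: joints at [1.092, 0.469, -0.049, 1.532, 0.024, 1.141, -0.082], TCP at [293.527, -607.858, 222.573] pointing down, gripper open.
Joint ranges: [-2.59, 2.59], [-0.33, 1.99], [-1.39, 1.29], [0.1, 2.45], [-1.04, 4.18], [0.21, 1.99], [-2.66, 2.66]. Speed limits (rad/s): [2.57, 2.57, 3.14, 3.14, 3.14, 3.14, 3.14].

### API

Orientations are given as [roll, pitch, yaw] about the fixed x, y, z axes, in that order (R = Rz(yaw) Ry(pitch) Rx(roll)).
In Python, from cell import ctrl gives the robot as it stands.
- The arm moves only by the tool move_arm, never from a script. Its argument "steps" is a list of rows, each a list of 3 entries, a list of its own where there are three numbers: the gripper command: -1 is fully open, 1 is shut, values between are in proportion, then the shift along the tool's x, y, z in cm, then the turn, a rotation vector about the tool's x, y, z in degrees. In form: [[fingers, [dx, dy, dz], [rx, ry, rz]], ...]. A call has 1 to 10 rows; each row is the pose to reach, as a shift and turn from the pose commanded when the call began, along the tool's axes at that moment; what a row does not reach only later rows make up. A row lasts 1/8 s, in which the tool goes at most 62.5 mm and 10.7 degrees, less where a joint would pass 70% of its speed; a pose out of reach is approached as far as the arm can. A call with a gripper value outside its range is refused whole. The fingers move at their own pace and stop on an object; "squeeze" is the grip in N (left out, the last holds). Time passes only in rows, so rows that repeat a pose let the fingers close. It gives the time, the measured TCP pose, the force, the opening and the grip force at its end, in the units of the state.
- ctrl.get_obs(): the state, without advancing time (a new reading comes with each control period).
- ctrl.read_camera(name): name is "scene" or "top" or "wrist"; returns the picture (420x560x3 uint8, red, green, blue); there is no depth.
- ctrl.get_calibration(name): a dict with "fx", "fy", "cx", "cy" (pixels), "T" (4x4, takes a point from camera to world coordinates); the wrist camera has in their place "mount" (4x4, takes a point from camera to tool coordinates, whose origin is the TCP and whose axes are the flange's). Camera axes: x right, y up, looking along -z (the intrinsics and any distortion apply to the point x, -y, -z); pixel columns grow to the right and rows downward; lengths in mm; the calibration is good to about 2 mm. The wrist camera is an equidistant fisheye: a pixel r from the principal point sees the ray r / f radians off the axis. A picture is of the moment at which its call begins: read the wrist's pose just before it. get_calibration takes no time and is no camera call.
- ctrl.sign_off(): hands the job in; it is judged then, once.
The state is a dict: "time_s": time; "joints": joint angles; "dq": joint speeds; "joint_efforts": joint torques, N m; "ee_pos": TCP position; "tool_rot": TCP orientation; "force": force on the tool from outside, world axes, zero at the start; "wrist_torque": the same for the moment, N m; "width": finger opening in mm; "grip_force": force on a finger pad.
Only numpy, scipy, OpenCV 4.12 (cv2) and the standard library are available. Lean on these libraries where they do the work, as an engineer would, in place of code of your own. Each camera call takes 0.05 s, during which the arm holds its last target. There are 200 camera calls.

## Working session

There is one attempt and no reset: what is moved stays moved. The work goes in short steps, Python scripts to look and compute and a tool call to move; the robot and the scene stay as the last step left them, time stands still between calls to the robot, and variables do not carry over. Pictures are saved under pics/ and viewed, at most 10 in all, crops included, and the job is handed in when it is done.

Besides the shell and the picture viewer there is one more tool, called after ">>>" by a JSON object that holds its "fn" and its "kwargs", one argument or row to a line. move_arm: Moves the arm, as the interface text tells. Its arguments: {"type":"object","properties":{"steps":{"type":"array","items":{"type":"array"}},"squeeze":{"type":"number"}},"required":["steps"]}

```bash
mkdir -p pics
python3 - <<'E'
from cell import ctrl
import cv2,numpy as np
for n in ["scene","top"]:
    im=ctrl.read_camera(n); cv2.imwrite(f"pics/{n}0.png",im[:,:,::-1])
    c=ctrl.get_calibration(n); print(n,c)
o=ctrl.get_obs(); print(o['time_s'],o['ee_pos'],o['tool_rot'])
E
```

```text
scene {'fx': 418.73105279134745, 'fy': 418.73105279134745, 'cx': 283.5369528819153, 'cy': 216.62818083915312, 'T': array([[-8.69512252e-01, -2.87798586e-01,  4.01398079e-01,
         8.35143279e+02],
       [ 4.93696427e-01, -5.30411668e-01,  6.89149694e-01,
         4.78653264e+02],
       [ 1.45699174e-02,  7.97392900e-01,  6.03284577e-01,
         4.81728602e+02],
       [ 0.00000000e+00,  0.00000000e+00,  0.00000000e+00,
         1.00000000e+00]])}
top {'fx': 455.058493620801, 'fy': 455.058493620801, 'cx': 281.63737346253464, 'cy': 206.4989790246693, 'T': array([[-4.84073137e-03,  9.84418685e-01, -1.75773776e-01,
         4.63511394e+02],
       [-9.99918776e-01, -2.69257940e-03,  1.24575620e-02,
         3.67374576e+01],
       [ 1.17901719e-02,  1.75819803e-01,  9.84351761e-01,
         7.99125364e+02],
       [ 0.00000000e+00,  0.00000000e+00,  0.00000000e+00,
         1.00000000e+00]])}
0.1 [ 293.24193017 -607.39256289  221.59810178] [-3.13985144e+00  8.02965956e-05  4.49786591e-01]
```

View pics/top0.png

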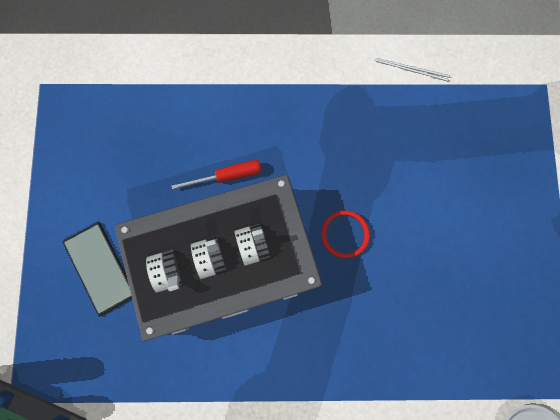

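View pics/scene0.png

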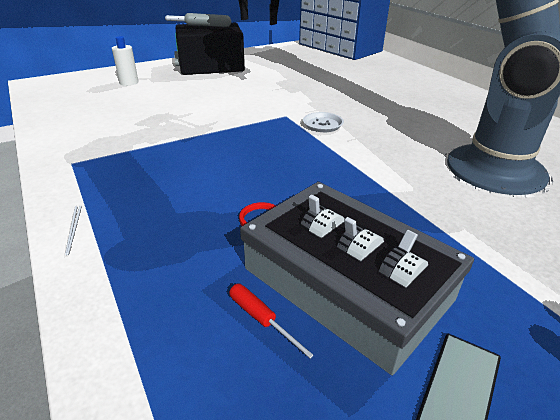

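The top view shows the box's corners at about (117,225), (285,177), (321,287), (142,340). The wheels are at about (165,270), (208,258) and (250,243). I'll fit the box pose, then zoom in with the marks and tab tips projected.

```bash
cat > h.py <<'E'
import numpy as np,cv2
from scipy.optimize import least_squares
from cell import ctrl
def proj(n,P):
    c=ctrl.get_calibration(n);T=c['T'];p=(np.atleast_2d(P)-T[:3,3])@T[:3,:3]
    return np.c_[c['cx']+c['fx']*p[:,0]/-p[:,2],c['cy']-c['fy']*p[:,1]/-p[:,2]]
def box(s,P):
    P=np.atleast_2d(P);c,si=np.cos(s[2]),np.sin(s[2])
    return np.c_[s[0]+c*P[:,0]-si*P[:,1],s[1]+si*P[:,0]+c*P[:,1],P[:,2]]
def tab(y,a,r=56): return [r*np.sin(a),y,82+r*np.cos(a)]
E
python3 - <<'E'
from h import *
C=np.array([[93,143,90],[93,-143,90],[-93,-143,90],[-93,143,90]])
top=np.array([[116,226],[286,177],[321,287],[142,341]]);
r=least_squares(lambda s:(proj("top",box(s,C))-top).ravel(),[480,150,.2])
print("top",r.x,r.fun.round(1))
sc=np.array([[396,351],[242,237],[319,183],[472,257]])
r2=least_squares(lambda s:(proj("scene",box(s,C))-sc).ravel(),r.x)
print("scene",r2.x,r2.fun.round(1))
s=r.x
np.save("s.npy",s)
out=[]
for n,u0,v0,w,h in [("top",135,215,150,90),("scene",285,180,150,120)]:
    im=ctrl.read_camera(n)[v0:v0+h,u0:u0+w,::-1]; k=5
    im=cv2.resize(im,None,fx=k,fy=k,interpolation=cv2.INTER_CUBIC)
    for y in (70,0,-70):
        for i,a in enumerate(np.arange(-.75,.76,.25)):
            p=((proj(n,box(s,tab(y,a)))[0]-[u0,v0]+.5)*k).astype(int)
            cv2.circle(im,tuple(map(int,p)),3,(0,0,255) if i<3 else (0,255,0) if i>3 else (255,255,0),-1)
    cv2.imwrite(f"pics/{n}z.png",im)
E
```

```text
top [5.12433916e+02 1.28293578e+02 2.83822210e-01] [-2.9 -1.1  2.2 -2.2  1.9  0.8 -1.1  2. ]
scene [5.27123540e+02 1.37270624e+02 2.71283667e-01] [ 4.6 -4.3 -7.9 -7.2 -2.2  0.   3.3  8. ]
```

View pics/topz.png

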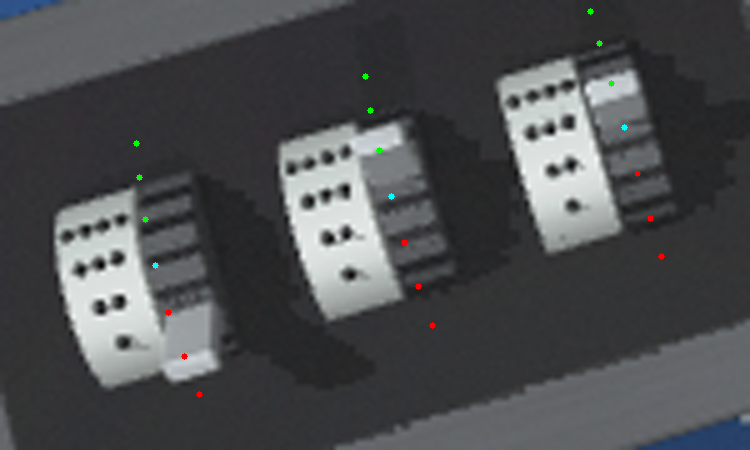

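View pics/scenez.png

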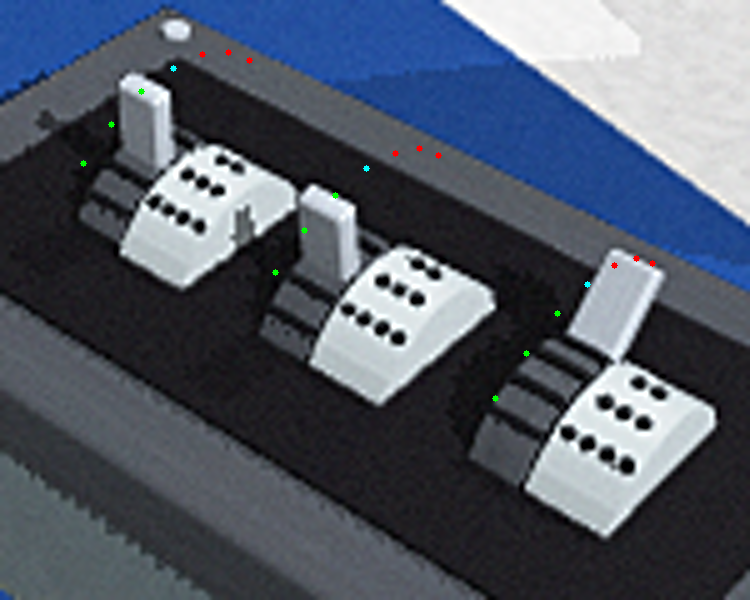

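Run:
```python
from h import *
A=[-.628,-.209,.209,.628]; Y=[70,0,-70]
tp=np.array([[(123,342),(109,302),(98,264),(94,227)],[(349,274),(337,237),(327,197),(319,158)],[(573,205),(563,170),(550,129),(541,94)]])/5+[135,215]-.4
sp=np.array([[(649,388),(625,412),(598,448)],[(425,268),(400,290),(374,324)],[(229,162),(203,182),(177,213)]])/5+[285,180]-.4
tt=np.array([(190,366),(380,138),(612,88)])/5+[135,215]-.4
st=np.array([(637,262),(328,197),(145,85)])/5+[285,180]-.4
def f(p,split=0):
    s=p[:3];r=[]
    for i in range(3):
        r.append(proj("top",box(s,[tab(Y[i]+p[6],a,30) for a in A]))-tp[i])
        r.append(proj("scene",box(s,[tab(Y[i]+p[6],a,30) for a in A[1:]]))-sp[i]+p[7:9])
        r.append(proj("top",box(s,tab(Y[i],p[3+i])))-tt[i])
        r.append(proj("scene",box(s,tab(Y[i],p[3+i])))-st[i]+p[7:9])
    return np.concatenate(r).ravel()
for fix in (1,0):
    g=lambda p:np.r_[f(p),p[7:9]*(100 if fix else .01)]
    r=least_squares(g,[512,128,.28,-.5,.2,.2,21,0,0],loss='soft_l1')
    print(r.x.round(3),np.abs(f(r.x)).mean(),np.abs(f(r.x)).max())
    print(f(r.x).reshape(-1,2).round(1).tolist())
np.save("s.npy",r.x[:3])
s=r.x
for i in range(3): print(Y[i],box(s,[0,Y[i],82]), box(s,tab(Y[i],s[3+i])))
print(ctrl.get_calibration("wrist"))
```

```text
[ 5.14618e+02  1.28413e+02  2.89000e-01 -6.01000e-01  2.64000e-01
  1.70000e-01  2.19090e+01 -0.00000e+00 -0.00000e+00] 0.23483212662162206 0.7005080522821044
[[0.2, -0.1], [0.3, 0.4], [0.5, -0.0], [0.3, 0.2], [0.0, 0.7], [-0.1, 0.5], [-0.1, 0.6], [0.1, -0.1], [0.1, -0.3], [0.3, -0.1], [0.2, -0.2], [0.0, -0.2], [0.2, 0.7], [0.2, 0.6], [-0.0, 0.3], [-0.1, 0.1], [-0.3, 0.5], [-0.1, 0.5], [0.1, 0.2], [-0.1, -0.3], [0.2, 0.0], [0.1, 0.3], [0.2, 0.7], [0.1, 0.3], [0.1, 0.2], [0.4, -0.0], [-0.1, 0.1]]
[ 5.14731e+02  1.28680e+02  2.89000e-01 -6.06000e-01  2.66000e-01
  1.72000e-01  2.18810e+01 -5.60000e-02 -4.87000e-01] 0.18131209680282565 0.6709940252264666
[[0.1, -0.2], [0.1, 0.3], [0.3, -0.1], [0.1, 0.1], [0.0, 0.3], [-0.1, 0.2], [-0.1, 0.3], [-0.0, -0.0], [0.2, -0.7], [0.1, -0.2], [0.0, -0.3], [-0.2, -0.3], [0.1, 0.6], [0.2, 0.2], [-0.0, -0.1], [-0.1, -0.3], [-0.5, 0.4], [-0.2, 0.2], [-0.0, 0.1], [-0.3, -0.4], [0.0, -0.0], [-0.0, 0.2], [0.2, 0.3], [0.0, -0.1], [0.0, -0.2], [0.2, -0.1], [-0.1, -0.3]]
70 [[494.80901018 195.78486892  82.        ]] [[464.24640218 186.7115164  128.03912755]]
0 [[514.73104831 128.67963517  82.        ]] [[528.84384247 132.86940708 136.0303142 ]]
-70 [[534.65308644  61.57440142  82.        ]] [[543.8194027   64.29567503 137.17765233]]
{'fx': 325.19226210127806, 'fy': 325.19226210127806, 'cx': 280.6376213994288, 'cy': 208.64085759023456, 'mount': array([[ 5.31385873e-04,  9.55400007e-01,  2.95314315e-01,
         8.02029948e+01],
       [ 9.99999854e-01, -4.77495393e-04, -2.54598878e-04,
        -3.19533891e-01],
       [-1.02232545e-04,  2.95314407e-01, -9.55400121e-01,
        -1.62604370e+02],
       [ 0.00000000e+00,  0.00000000e+00,  0.00000000e+00,
         1.00000000e+00]])}
```

The fit agrees across both views to about 0.2 px: box yaw is 0.289, and the wheels stand at -0.61 (left), 0.27 (middle) and 0.17 (right). I'll approach the far side of the right wheel at a safe height with the fingers closed.

>>> {"fn": "move_arm", "kwargs": {
  "steps": [
    [1, [54.8, -49.1, 0], [0, 0, 9.2]],
    [1, [54.8, -49.1, 0], [0, 0, 9.2]],
    [1, [54.8, -49.1, 0], [0, 0, 9.2]],
    [1, [54.8, -49.1, 0], [0, 0, 9.2]],
    [1, [54.8, -49.1, 0], [0, 0, 9.2]],
    [1, [54.8, -49.1, 0], [0, 0, 9.2]],
    [1, [54.8, -49.1, 0], [0, 0, 9.2]],
    [1, [54.8, -49.1, 0], [0, 0, 9.2]],
    [1, [54.8, -49.1, 0], [0, 0, 9.2]],
    [1, [54.8, -49.1, 0], [0, 0, 9.2]]
  ]
}}

```text
time_s: 1.45
ee_pos: [531.9, -28.2, 222.7]
tool_rot: [3.141, -0.0, 0.289]
force: [0.1, -0.1, -0.2]
width: 1.6
grip_force: 0.0
```

```bash
cat > w.py <<'E'
from h import *
s=np.load("s.npy")
def where():
    o=ctrl.get_obs();p=o['ee_pos'];c,si=np.cos(s[2]),np.sin(s[2]);d=p[:2]-s[:2]
    print("t",round(o['time_s'],2),"box x,y:",(c*d[0]+si*d[1]).round(1),(-si*d[0]+c*d[1]).round(1),"z",p[2].round(1),"rot",np.round(o['tool_rot'],3),"F",np.round(o['force'],1),"w",round(float(o['width']),1),"world",p.round(1))
if __name__=="__main__": where()
E
python3 w.py
```

```text
t 1.45 box x,y: -28.2 -155.2 z 222.7 rot [ 3.141 -0.     0.289] F [ 0.1 -0.1 -0.2] w 1.6 world [531.9 -28.2 222.7]
```

>>> {"fn": "move_arm", "kwargs": {
  "steps": [
    [1, [6.8, -8.5, 0], [0, 0, 0]],
    [1, [6.8, -8.5, 0], [0, 0, 0]],
    [1, [6.8, -8.5, 0], [0, 0, 0]],
    [1, [6.8, -8.5, 0], [0, 0, 0]]
  ]
}}

```text
time_s: 1.95
ee_pos: [572.0, 70.0, 222.1]
tool_rot: [3.141, 0.001, 0.289]
force: [0.7, -1.0, 0.5]
width: 0.7
grip_force: 0.0
```

Run:
```python
from w import *
where()
im=ctrl.read_camera("wrist");cv2.imwrite("pics/w1.png",im[:,:,::-1])
```

```text
t 1.95 box x,y: 38.2 -72.6 z 222.1 rot [3.141e+00 1.000e-03 2.890e-01] F [ 0.7 -1.   0.5] w 0.7 world [572.   70.  222.1]
```

View pics/w1.png

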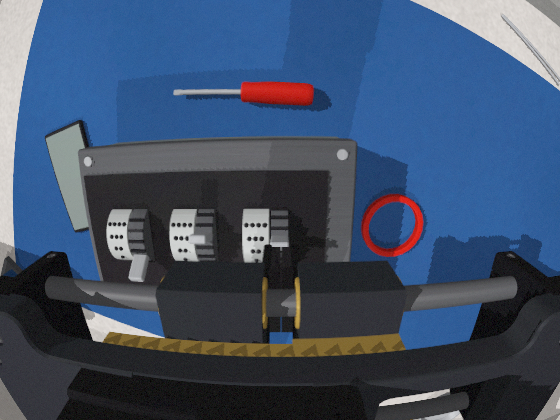

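The wrist view shows the closed fingers at about (280,250), in line with the right wheel, whose tab is at (280,238). The middle tab is well clear at (200,240). Descending behind the right tab.

>>> {"fn": "move_arm", "kwargs": {
  "steps": [
    [1, [0.2, -0.2, 3], [0, 0, 0]],
    [1, [0.2, -0.2, 6], [0, 0, 0]],
    [1, [0.2, -0.2, 8], [0, 0, 0]],
    [1, [0.2, -0.2, 9.5], [0, 0, 0]],
    [1, [0.2, -0.2, 10.4], [0, 0, 0]],
    [1, [0.2, -0.2, 10.4], [0, 0, 0]],
    [1, [0.2, -0.2, 10.4], [0, 0, 0]]
  ]
}}

```text
time_s: 2.88
ee_pos: [574.2, 73.5, 119.3]
tool_rot: [3.141, -0.002, 0.289]
force: [0.0, 0.2, 0.2]
width: 0.7
grip_force: 0.0
```

```bash
python3 w.py
```

```text
t 2.88 box x,y: 41.3 -69.8 z 119.3 rot [ 3.141e+00 -2.000e-03  2.890e-01] F [0.  0.2 0.2] w 0.7 world [574.2  73.5 119.3]
```

>>> {"fn": "move_arm", "kwargs": {
  "steps": [
    [1, [-1, 0, 0], [0, 0, 0]],
    [1, [-1.6, 0, 0], [0, 0, 0]],
    [1, [-2.0, 0, 0], [0, 0, 0]],
    [1, [-2.4, 0, 0], [0, 0, 0]],
    [1, [-2.8, 0, 0], [0, 0, 0]],
    [1, [-3.1, 0, 0], [0, 0, 0]],
    [1, [-3.4, 0, 0], [0, 0, 0]],
    [1, [-3.55, 0, 0], [0, 0, 0]],
    [1, [-3.55, 0, 0], [0, 0, 0]],
    [1, [-3.55, 0, 0], [0, 0, 0]]
  ]
}}

```text
time_s: 4.12
ee_pos: [539.2, 63.2, 118.3]
tool_rot: [3.142, 0.001, 0.289]
force: [1.5, 0.2, 1.6]
width: 0.6
grip_force: 0.7
```

```bash
python3 w.py
```

```text
t 4.12 box x,y: 4.8 -69.8 z 118.3 rot [3.142e+00 1.000e-03 2.890e-01] F [1.5 0.2 1.6] w 0.6 world [539.2  63.2 118.3]
```

Contact was felt at about 2 N. I'll back off, lift, and cross high to the robot side of the left wheel.

>>> {"fn": "move_arm", "kwargs": {
  "steps": [
    [1, [1, 0, 0], [0, 0, 0]],
    [1, [1.5, 0, 0], [0, 0, 0]],
    [1, [1.5, 0, -4], [0, 0, 0]],
    [1, [1.5, 0, -8], [0, 0, 0]],
    [1, [1.5, 0, -8], [0, 0, 0]],
    [1, [-1.5, -4, -8], [0, 0, 0]],
    [1, [-5, -9, -8], [0, 0, 0]],
    [1, [-6.7, -14, -8], [0, 0, 0]],
    [1, [-6.7, -14, -8], [0, 0, 0]],
    [1, [-6.7, -14, -8], [0, 0, 0]]
  ]
}}

```text
time_s: 5.38
ee_pos: [435.5, 177.8, 197.9]
tool_rot: [3.141, 0.001, 0.289]
force: [-0.6, -0.5, 0.1]
width: 0.5
grip_force: 0.0
```

Run:
```python
from w import *
where()
a=ctrl.read_camera("top")[215:305,135:285,::-1];b=ctrl.read_camera("scene")[180:270,285:435,::-1]
cv2.imwrite("pics/c1.png",cv2.resize(np.hstack([a,b]),None,fx=2.66,fy=2.66,interpolation=cv2.INTER_CUBIC))
```

```text
t 5.38 box x,y: -62.0 69.6 z 197.9 rot [3.141e+00 1.000e-03 2.890e-01] F [-0.6 -0.5  0.1] w 0.5 world [435.5 177.8 197.9]
```

View pics/c1.png

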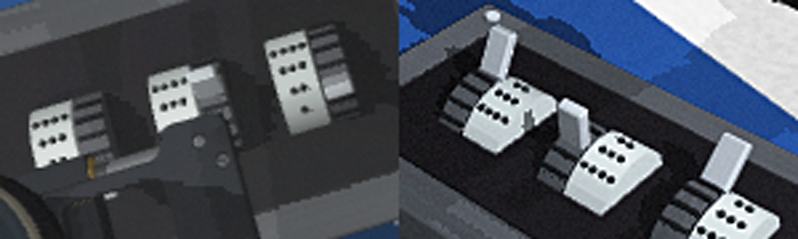

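The right tab is now at mark 2 in the top view (338,87), and the middle tab hasn't moved. Next I descend and push the left tab away from the robot.

>>> {"fn": "move_arm", "kwargs": {
  "steps": [
    [1, [0, 0, 3], [0, 0, 0]],
    [1, [0, 0, 5.5], [0, 0, 0]],
    [1, [0, 0, 7.2], [0, 0, 0]],
    [1, [0, 0, 7.9], [0, 0, 0]],
    [1, [0, 0, 7.9], [0, 0, 0]],
    [1, [0, 0, 7.9], [0, 0, 0]]
  ]
}}

```text
time_s: 6.22
ee_pos: [436.2, 178.5, 120.2]
tool_rot: [-3.142, -0.001, 0.289]
force: [0.3, 0.4, 1.1]
width: 0.3
grip_force: 0.0
```

```bash
python3 w.py
```

```text
t 6.22 box x,y: -61.1 70.1 z 120.2 rot [-3.142e+00 -1.000e-03  2.890e-01] F [0.3 0.4 1.1] w 0.3 world [436.2 178.5 120.2]
```

Target tool x ≈ -5.6, so dx ≈ +55.5 mm.

>>> {"fn": "move_arm", "kwargs": {
  "steps": [
    [1, [1.2, 0, 0.1], [0, 0, 0]],
    [1, [1.8, 0, 0.1], [0, 0, 0]],
    [1, [2.4, 0, 0.1], [0, 0, 0]],
    [1, [3.0, 0, 0.1], [0, 0, 0]],
    [1, [3.6, 0, 0.1], [0, 0, 0]],
    [1, [4.2, 0, 0.1], [0, 0, 0]],
    [1, [4.8, 0, 0.1], [0, 0, 0]],
    [1, [5.3, 0, 0.1], [0, 0, 0]],
    [1, [5.55, 0, 0.1], [0, 0, 0]],
    [1, [5.55, 0, 0.1], [0, 0, 0]]
  ]
}}

```text
time_s: 7.48
ee_pos: [489.0, 194.4, 118.4]
tool_rot: [-3.141, -0.001, 0.289]
force: [-1.1, 0.8, 1.0]
width: 0.3
grip_force: 0.5
```

```bash
python3 w.py
```

```text
t 7.47 box x,y: -6.0 70.3 z 118.4 rot [-3.141e+00 -1.000e-03  2.890e-01] F [-1.1  0.8  1. ] w 0.3 world [489.  194.4 118.4]
```

>>> {"fn": "move_arm", "kwargs": {
  "steps": [
    [1, [-1.5, 0, 0], [0, 0, 0]],
    [1, [-2, 0, 0], [0, 0, 0]],
    [1, [-2, 0, -5], [0, 0, 0]],
    [1, [-2, 0, -10], [0, 0, 0]],
    [1, [-2, 0, -10], [0, 0, 0]],
    [1, [-2, 6, -10], [0, 0, 0]],
    [1, [-2, 12, -10], [0, 0, 0]],
    [1, [-2, 18, -10], [0, 0, 0]],
    [1, [-2, 24, -10], [0, 0, 0]],
    [1, [-2, 30, -10], [0, 0, 0]]
  ]
}}

```text
time_s: 8.72
ee_pos: [554.7, -100.8, 217.8]
tool_rot: [3.142, 0.001, 0.289]
force: [0.3, 0.0, -0.1]
width: 0.1
grip_force: 0.0
```

>>> {"fn": "move_arm", "kwargs": {
  "steps": [
    [1, [0, 10, 0], [0, 0, 0]],
    [1, [0, 10, 0], [0, 0, 0]],
    [1, [0, 10, 0], [0, 0, 0]],
    [1, [0, 10, 0], [0, 0, 0]]
  ]
}}

```text
time_s: 9.22
ee_pos: [583.0, -193.5, 217.7]
tool_rot: [-3.14, 0.001, 0.29]
force: [0.4, 0.7, 0.8]
width: 0.3
grip_force: 0.0
```

Run:
```python
from w import *
where()
out=[]
for n,u0,v0 in [("top",135,205),("scene",290,175)]:
    im=ctrl.read_camera(n)[v0:v0+100,u0:u0+150,::-1];k=5
    im=cv2.resize(im,None,fx=k,fy=k,interpolation=cv2.INTER_CUBIC)
    for y,A in ((70,(.019,.209,.399)),(0,(.266,)),(-70,(-.019,-.209,-.399))):
        for a in A:
            p=(proj(n,box(s,tab(y,a)))[0]-[u0,v0]+.5)*k
            cv2.circle(im,tuple(int(v) for v in p),3,(0,0,255) if abs(abs(a)-.209)>.1 else (0,255,0),-1)
    cv2.imwrite(f"pics/f_{n}.png",im)
```

```text
t 9.22 box x,y: -26.2 -328.3 z 217.7 rot [-3.14e+00  1.00e-03  2.90e-01] F [0.4 0.7 0.8] w 0.3 world [ 583.  -193.5  217.7]
```

View pics/f_top.png

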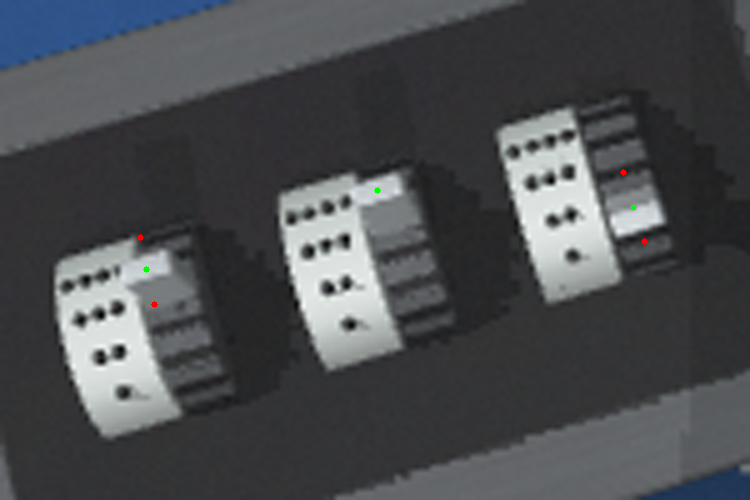

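View pics/f_scene.png

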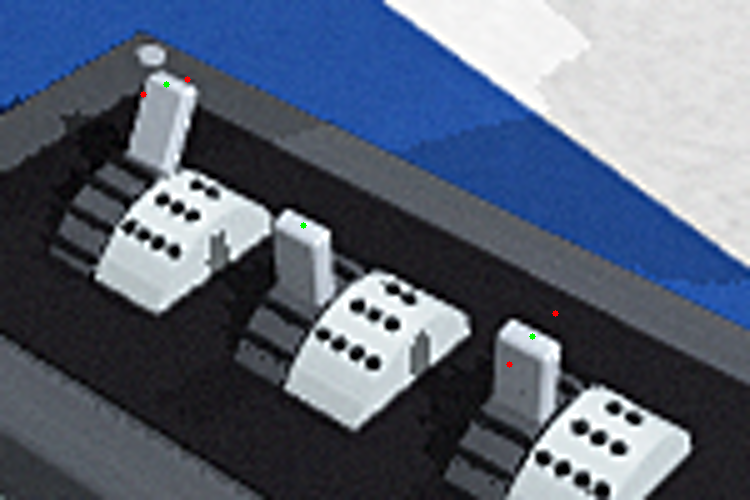

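Both views show the left tab tip (147,268 in the top crop) and the right one (635,215) on their target dots, within about 0.05 rad. The middle tab hasn't moved, and the arm is clear. Handing in.

```bash
python3 -c "
from cell import ctrl
print(ctrl.sign_off())"
```

```text
the job is handed in; nothing more can be done
None
```

I handed the job in at about 9.3 s: the left wheel is at mark 3 and the right at mark 2, both within about 0.05 rad by the final camera views; the middle wheel did not visibly move, and the sign-off gave no verdict.

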